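# Sort the desk kit into the felt-lined caddy

### The arm

A 6-joint arm with a two-finger parallel gripper is mounted at the origin on a cart in front of the work surface, level with it; the furniture and walls round the work are solid. World frame = base frame: x ahead of the robot, y to its left, z up, the work surface at z = 0. Lengths are in mm, angles in rad, forces in N, time in s.
With the tool pointing down it reaches from about 400 to 925 mm from the base axis. Payload 12.5 kg.
Tool frame: the origin (TCP) lies midway between the tips of the shut fingers; the grasp point (between the pads) lies 19 mm behind it; z points along the fingers, y is the line along which they close (so a half turn about z gives the same grasp; the last joint's range is limited). The gripper opens to 95 mm and grips with 3 to 60 N. Pads are 20 mm wide; open, the fingers measure 119 mm over their backs; the gripper's body (75 mm by 180 mm) begins 59 mm behind the grasp point.
Start: joints at [1.173, 0.491, 1.559, -0, 1.092, -0.106], TCP at [179.781, 598.603, 214.661] pointing down, gripper open.
Joint ranges: [-3.1, 3.1], [-0.84, 2.19], [0.05, 2.79], [-1.13, 4.28], [0.06, 2.93], [-2.69, 2.69]. Speed limits (rad/s): [2.22, 2.22, 2.79, 3.14, 3.14, 3.14].

### API

Orientations are given as [roll, pitch, yaw] about the fixed x, y, z axes, in that order (R = Rz(yaw) Ry(pitch) Rx(roll)).
In Python, from cell import state, read_camera, camera_info, env gives the robot as it stands.
- The arm moves only by the tool move_arm, never from a script. Its argument "commands" is a list of rows, each a list of 3 entries, a list of its own where there are three numbers: the shift along the world's x, y, z in cm, then the turn, a rotation vector about the world's x, y, z in degrees, then the opening, from 0 (shut) to 1 (fully open). A call has 1 to 10 rows; each row shifts and turns the commanded pose from where the row before left it; what a row does not reach is not made up. A row lasts 1/10 s, in which the tool goes at most 50 mm and 8.59 degrees, less where a joint would pass 70% of its speed; a pose out of reach is approached as far as the arm can. A call with a gripper value outside its range is refused whole. The fingers move at their own pace and stop on an object; the grip force is fixed at half the most. Time passes only in rows, so rows that do not move let the fingers close. It gives the time, the measured TCP pose, the force, the opening and the grip force at its end, in the units of the state.
- state(): the state, without advancing time (a new reading comes with each control period).
- read_camera(name): name is "scene" or "top" or "wrist"; returns the picture (400x640x3 uint8, blue, green, red); there is no depth.
- camera_info(name): a dict with "K" (3x3 intrinsics, pixels), "k1" (the pictures are not rectified: a ray, as slopes to the right and down, at radius r is drawn at 1 + k1 r^2 times it, then the intrinsics apply), "cam_to_world" (4x4, takes a point from camera to world coordinates). Camera axes: x right, y down, z forward; pixel columns grow to the right and rows downward; lengths in mm; the calibration is good to about 2 mm. A picture is of the moment at which its call begins: read the wrist's pose just before it. camera_info takes no time and is no camera call; for the wrist camera it gives the pose at the moment of the call.
- env.job_done(): hands the job in; it is judged then, once.
The state is a dict: "t": time; "joints": joint angles; "qvel": joint speeds; "tau": joint torques, N m; "eef_pos": TCP position; "tcp_rot": TCP orientation; "ft_force": force on the tool from outside, world axes, zero at the start; "moment": the same for the moment, N m; "opening": opening from 0.0 (shut) to 1.0 (fully open); "grip_force": force on a finger pad.
Only numpy, scipy, OpenCV 4.12 (cv2) and the standard library are available. Lean on these libraries where they do the work, as an engineer would, in place of code of your own. Each camera call takes 0.05 s, during which the arm holds its last target. There are 200 camera calls.

### The job

Put the desk kit away in the wooden caddy, each thing set down in the middle of its own compartment and the same way up as it is now: the spool of red thread on the red felt, the eraser on the blue felt, the steel pencil sharpener on the yellow felt and the glue stick with the orange cap on the green felt. The plain steel block and the spool of blue thread do not belong to the kit: leave them where they are.

Things in the scene. Friction and masses are not known exactly. Their poses are not given: they have to be found in the camera images.
- spool_red: spool of red thread standing on end: wooden foot 34 mm across and 5 mm high, red thread 33 mm across up to 39 mm, thin wooden core to 44 mm. To be put away on the red felt. Origin: centre of its underside; z up along its axis.
- eraser: white eraser in a dark blue card sleeve, lying flat, 21 (x) x 45 (y) x 13 (z) mm. To be put away on the blue felt. Origin: centre of its underside; y along its length, z up.
- sharpener: small steel pencil sharpener, 15 (x) x 25 (y) x 12 (z) mm, grey with a black round spot on top. To be put away on the yellow felt. Origin: centre of its underside; y along its length, z up.
- glue_stick: closed glue stick standing on end, round, 28 mm across, 60 mm high, white with a grey foot and an orange cap (top 20 mm). To be put away on the green felt. Origin: centre of its underside; z up along its axis.
- steel_block: look-alike, to be left where it is: plain grey steel block, 30 (x) x 22 (y) x 18 (z) mm, bigger than the sharpener and without a black spot. Origin: centre of its underside; z up.
- spool_blue: look-alike, to be left where it is: spool of blue thread standing on end, of the same shape and size as the red one. Origin: centre of its underside; z up.
- felt_red: Red felt square, 70x70x2 mm, the fixed floor of one compartment of a low dark wooden caddy. Origin: centre of its underside, mid-compartment, 6 mm above the table; x, y parallel to the walls, z up. Caddy: fixed, 166x166x18 mm, 2x2 compartments 74x74 mm inside, centres 80 mm apart, walls 6 mm thick, their tops 10 mm above the felt's top. Which colour lies in which compartment varies.
- felt_blue: Blue felt square, 70x70x2 mm, the fixed floor of one compartment of a low dark wooden caddy. Origin: centre of its underside, mid-compartment, 6 mm above the table; x, y parallel to the walls, z up. Caddy: fixed, 166x166x18 mm, 2x2 compartments 74x74 mm inside, centres 80 mm apart, walls 6 mm thick, their tops 10 mm above the felt's top. Which colour lies in which compartment varies.
- felt_yellow: Yellow felt square, 70x70x2 mm, the fixed floor of one compartment of a low dark wooden caddy. Origin: centre of its underside, mid-compartment, 6 mm above the table; x, y parallel to the walls, z up. Caddy: fixed, 166x166x18 mm, 2x2 compartments 74x74 mm inside, centres 80 mm apart, walls 6 mm thick, their tops 10 mm above the felt's top. Which colour lies in which compartment varies.
- felt_green: Green felt square, 70x70x2 mm, the fixed floor of one compartment of a low dark wooden caddy. Origin: centre of its underside, mid-compartment, 6 mm above the table; x, y parallel to the walls, z up. Caddy: fixed, 166x166x18 mm, 2x2 compartments 74x74 mm inside, centres 80 mm apart, walls 6 mm thick, their tops 10 mm above the felt's top. Which colour lies in which compartment varies.

How it is judged:
By the outcome, as a careful person would: the job done as asked, in the order asked, and still so for the second after the job is handed in, with the robot touching nothing.
It also fails if it takes over 90 s, if anything falls off the work surface, if the arm or the gripper's body presses on something with over 40 N, if the wrist force passes 120 N, or if a joint passes its speed limit or range.

## Working session

There is one attempt and no reset: what is moved stays moved. The work goes in short steps, Python scripts to look and compute and a tool call to move; the robot and the scene stay as the last step left them, time stands still between calls to the robot, and variables do not carry over. Pictures are saved under pics/ and viewed, at most 14 in all, crops included, and the job is handed in when it is done.

Besides the shell and the picture viewer there is one more tool, called after ">>>" in YAML: its name, and indented under it one key for each argument. move_arm: Moves the arm, as the interface text tells. Its arguments: {"type":"object","properties":{"commands":{"type":"array"}},"required":["commands"]}

```bash
mkdir -p pics; cat > h.py <<'E'
import numpy as np, cv2
from cell import state, read_camera, camera_info, env
def ray(info,u,v):
    K=np.array(info["K"]);k=info["k1"]
    d=np.array([(u-K[0,2])/K[0,0],(v-K[1,2])/K[1,1]]);s=d.copy()
    for _ in range(30): s=d/(1+k*(s@s))
    T=np.array(info["cam_to_world"]);return T[:3,3],T[:3,:3]@np.array([s[0],s[1],1])
def at(info,u,v,z):
    o,d=ray(info,u,v);return (o+d*(z-o[2])/d[2]).round(1)
E
python3 - <<'E'
from h import *
for n in("top","scene"):
    i=camera_info(n);im=read_camera(n);cv2.imwrite(f"pics/{n}0.png",im);print(n,i)
print(state())
E
```

```text
top {'K': array([[408.2697008 ,   0.        , 317.29216139],
       [  0.        , 408.2697008 , 203.1502629 ],
       [  0.        ,   0.        ,   1.        ]]), 'k1': 0.01233650518930082, 'cam_to_world': array([[ 1.12296743e-03, -9.88089184e-01,  1.53878212e-01,
         3.87291460e+02],
       [-9.99984408e-01, -2.67824137e-04,  5.57789033e-03,
        -3.04256019e+00],
       [-5.47024080e-03, -1.53882077e-01, -9.88074078e-01,
         1.09113613e+03],
       [ 0.00000000e+00,  0.00000000e+00,  0.00000000e+00,
         1.00000000e+00]])}
scene {'K': array([[407.60784868,   0.        , 317.49891322],
       [  0.        , 407.60784868, 199.3117162 ],
       [  0.        ,   0.        ,   1.        ]]), 'k1': -0.08506197061898156, 'cam_to_world': array([[ 7.38750685e-01, -3.46843859e-01,  5.77881271e-01,
        -1.36861867e+02],
       [-6.73953861e-01, -3.72786436e-01,  6.37821657e-01,
        -7.47994846e+02],
       [-5.79822573e-03, -8.60656500e-01, -5.09152993e-01,
         6.26712713e+02],
       [ 0.00000000e+00,  0.00000000e+00,  0.00000000e+00,
         1.00000000e+00]])}
{'t': 0.1, 'joints': array([ 1.17340693e+00,  4.91489175e-01,  1.55938407e+00, -1.25859344e-05,
        1.09170256e+00, -1.05632501e-01]), 'qvel': array([ 0.00024747, -0.00092893, -0.00154053, -0.00096231, -0.0015203 ,
       -0.0010022 ]), 'tau': array([ 3.49224727e-03, -6.13628197e+01, -2.58608615e+01,  6.94485102e-02,
        4.69749235e-02, -5.45788055e-05]), 'eef_pos': array([179.68949193, 598.38910341, 214.12799186]), 'tcp_rot': array([-3.14061380e+00, -9.25588760e-05,  2.84984152e+00]), 'ft_force': array([-0.58359499,  0.0776879 , -0.4798591 ]), 'moment': array([0.01845553, 0.02600888, 0.01814341]), 'grip_force': 0.0, 'opening': 0.9993003775468889}
```

View pics/top0.png

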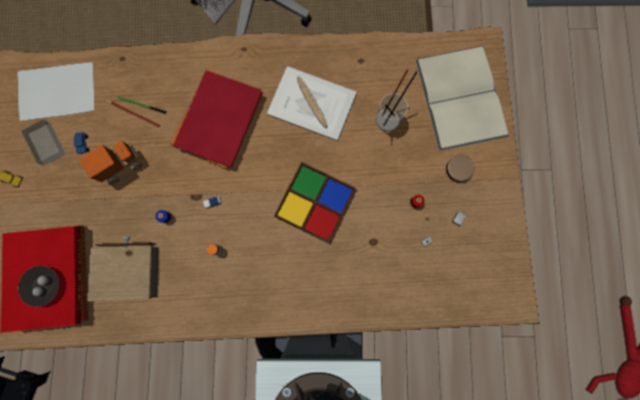

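View pics/scene0.png

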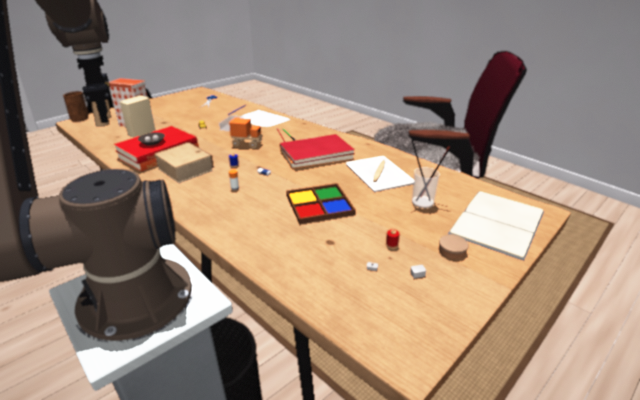

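The pictures show the caddy at about (315,202): green (309,182), blue (335,195), red (322,221), yellow (296,209). The red spool is at (418,201), blue spool (163,216), eraser (212,202), glue (213,249), sharpener probably (427,241) and block (459,218).

```bash
python3 - <<'E'
from h import *
im=cv2.imread("pics/top0.png");i=camera_info("top")
for n,u,v,z in [("green",309,182,8),("blue",335,195,8),("red",322,221,8),("yel",296,209,8),("spR",418,201,44),("spB",163,216,44),("eraser",212,202,13),("glue",213,249,60),("sharp",427,241,12),("block",459,218,18),("box",152,298,40),("box2",155,246,40),("cup",392,120,60),("disc",460,168,20)]: print(n,at(i,u,v,z))
# caddy orientation
hsv=cv2.cvtColor(im,cv2.COLOR_BGR2HSV)[150:255,265:365]
for n,lo,hi in [("g",50,75),("b",105,125),("r",174,180),("r0",0,6),("y",22,32)]:
    m=cv2.inRange(hsv,(lo,150,90),(hi,255,255));mm=cv2.moments(m,True)
    if mm["m00"]: print(n,mm["m00"],at(i,265+mm["m10"]/mm["m00"],150+mm["m01"]/mm["m00"],8))
c1=cv2.resize(im[180:270,390:480],(540,540),interpolation=cv2.INTER_CUBIC)
cv2.imwrite("pics/c1.png",c1)
w=camera_info("wrist");s=state();from scipy.spatial.transform import Rotation as R
Rt=R.from_euler("xyz",s["tcp_rot"]).as_matrix();T=w["cam_to_world"]
print("cam in tool",Rt.T@(T[:3,3]-s["eef_pos"]),Rt.T@T[:3,:3],w["K"],w["k1"])
E
```

```text
green [613.9  25.6   8. ]
blue [578.2 -44.6   8. ]
red [507.8  -9.5   8. ]
yel [540.1  60.1   8. ]
spR [ 556.1 -258.2   44. ]
spB [516.7 401.5  44. ]
eraser [558.2 284.8  13. ]
glue [431.2 264.8  60. ]
sharp [ 454.7 -285.7   12. ]
block [ 514.9 -370.6   18. ]
box [309.6 418.1  40. ]
box2 [439.7 418.9  40. ]
cup [ 769.6 -193.8   60. ]
disc [ 649.6 -379.6   20. ]
g 579.0 [612.7  28.1   8. ]
b 665.0 [577.8 -43.8   8. ]
r0 722.0 [504.9  -8.7   8. ]
y 747.0 [540.2  62.9   8. ]
cam in tool [  77.58792103    0.37554381 -170.08659163] [[-3.21635028e-04 -9.62105762e-01 -2.72676363e-01]
 [ 9.99999873e-01 -2.03449302e-04 -4.61702069e-04]
 [ 3.88730406e-04 -2.72676476e-01  9.62105705e-01]] [[331.35596037   0.         322.49813055]
 [  0.         331.35596037 197.39396892]
 [  0.           0.           1.        ]] -0.022551136657158095
```

View pics/c1.png

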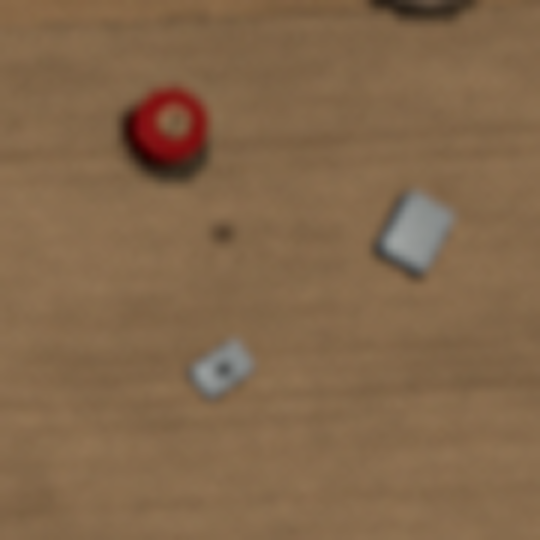

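The crop shows the sharpener, with its black spot, at crop (222,369). Its long axis points right and up by about 30°. The plain block is at (415,232). I'll take the things in the order listed, spool first.

>>> move_arm:
  commands:
    - [[4,-4,0],[0,0,-1],1]
    - [[4,-3,0],[0,0,-1],1]
    - [[4,-3,0],[0,0,-1],1]
    - [[4,-3,0],[0,0,-1],1]
    - [[4,-3,0],[0,0,-1],1]
    - [[4,-3,0],[0,0,-1],1]
    - [[3,-4,0],[0,0,-1],1]
    - [[2,-4.5,0],[0,0,-1],1]
    - [[1,-4.8,0],[0,0,-1],1]
    - [[1,-4.8,0],[0,0,0],1]

```text
t: 1.1
eef_pos: [485.3, 230.3, 214.3]
tcp_rot: [-3.141, -0.0, 2.692]
ft_force: [1.2, -0.3, 0.4]
opening: 0.999
grip_force: 0.0
```

>>> move_arm:
  commands:
    - [[1,-4.8,0],[0,0,0],1]
    - [[1,-4.8,0],[0,0,0],1]
    - [[1,-4.8,0],[0,0,0],1]
    - [[1,-4.8,0],[0,0,0],1]
    - [[1,-4.8,0],[0,0,0],1]
    - [[0,-4.8,0],[0,0,0],1]
    - [[0,-4.8,0],[0,0,0],1]
    - [[0,-4.8,0],[0,0,0],1]
    - [[0,-4.8,0],[0,0,0],1]
    - [[0,-4.8,0],[0,0,0],1]

```text
t: 2.1
eef_pos: [534.7, -249.7, 214.4]
tcp_rot: [3.141, -0.0, 2.692]
ft_force: [1.1, -0.2, 0.9]
opening: 1.0
grip_force: 0.0
```

```bash
python3 - <<'E'
from h import *
i=camera_info("wrist");im=read_camera("wrist");np.save("w1.npy",i["cam_to_world"]);cv2.imwrite("pics/w1.png",im)
E
```

```text
(no output)
```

View pics/w1.png

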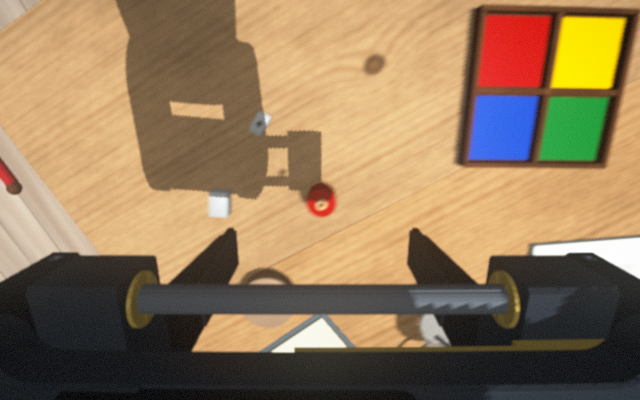

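The wrist view shows the spool core at (321,205), the sharpener at (260,124), the block at (220,204) and the whole caddy on the right.

```bash
python3 - <<'E'
from h import *
i=camera_info("wrist");im=cv2.imread("pics/w1.png");h=cv2.cvtColor(im,cv2.COLOR_BGR2HSV)
P={}
for n,lo,hi in [("g",50,75),("b",105,125),("r",0,6),("y",22,32)]:
    m=cv2.inRange(h,(lo,150,90),(hi,255,255));m[:,:465]=0;m[180:]=0
    mm=cv2.moments(m,True);P[n]=at(i,mm["m10"]/mm["m00"],mm["m01"]/mm["m00"],8);print(n,mm["m00"],P[n])
c=np.mean(list(P.values()),0);a=P["g"]+P["b"]-P["y"]-P["r"];b=P["y"]+P["g"]-P["r"]-P["b"]
print(c,np.linalg.norm(a)/2,np.degrees(np.arctan2(a[1],a[0])),np.linalg.norm(b)/2,np.degrees(np.arctan2(b[1],b[0])))
m=cv2.inRange(h,(0,150,60),(8,255,255))|cv2.inRange(h,(172,150,60),(180,255,255));m[:,:290]=0;m[:,350:]=0;m[:170]=0;m[225:]=0
x,y,w,hh=cv2.boundingRect(m);print("spool bbox",x,y,w,hh)
print("core",at(i,321,205,44),"thread-top?",at(i,x+w/2,y+hh/2,30),"sh",at(i,260,124,12),"bl",at(i,220,204,18))
E
```

```text
g 3423.0 [611.3  21.7   8. ]
b 3739.0 [576.  -50.6   8. ]
r 4808.0 [503.9 -16.4   8. ]
y 4536.0 [539.7  56.1   8. ]
[557.725   2.7     8.   ] 79.61728769557523 -25.51903659771104 80.65706726629725 63.847941467109464
spool bbox 306 184 30 33
core [ 558.8 -269.5   44. ] thread-top? [ 557.9 -269.2   30. ] sh [ 454.4 -293.6   12. ] bl [ 513.8 -378.    18. ]
```

>>> move_arm:
  commands:
    - [[1,-1,-4],[0,0,0],1]
    - [[1.4,-0.9,-4],[0,0,0],1]
    - [[0,0,0],[0,0,0],1]

```text
t: 2.45
eef_pos: [557.9, -266.6, 129.5]
tcp_rot: [3.141, -0.008, 2.692]
ft_force: [-0.5, 0.5, 0.2]
opening: 0.998
grip_force: 0.0
```

```bash
python3 - <<'E'
from h import *
s=state();i=camera_info("wrist");im=read_camera("wrist");cv2.imwrite("pics/w2.png",im)
h=cv2.cvtColor(im,cv2.COLOR_BGR2HSV)
m=cv2.inRange(h,(0,150,60),(8,255,255))|cv2.inRange(h,(172,150,60),(180,255,255))
n,l,st,ce=cv2.connectedComponentsWithStats(m)
for k in range(1,n):
    if st[k,4]>150: print(st[k],ce[k],at(i,*ce[k],30))
print(s["eef_pos"],s["tcp_rot"])
E
```

```text
[ 537    0   90   48 3862] [581.33635422  22.9906784 ] [518.3 -30.8  30. ]
[ 310  174   38   44 1129] [328.47918512 195.31620903] [ 556.7 -260.1   30. ]
[ 557.86400758 -266.55080217  129.5235676 ] [ 3.14068856 -0.00793283  2.69181884]
```

View pics/w2.png

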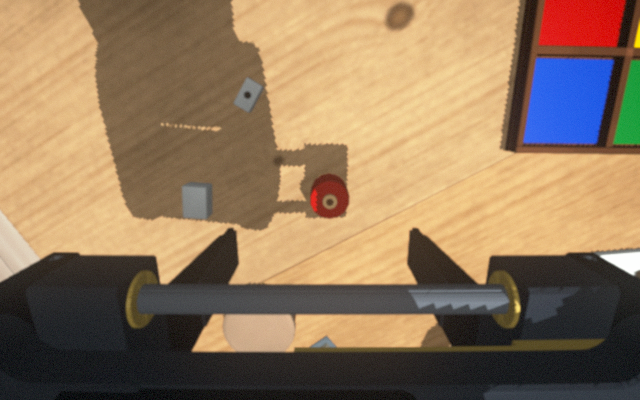

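Here the spool's core is at (330,202), the sharpener at (248,95) and the block at (196,200). The previous picture was taken before the arm had settled; this one agrees with the top camera.

```bash
python3 - <<'E'
from h import *
i=camera_info("wrist");im=cv2.imread("pics/w2.png")
for n,u,v,z in [("core",330,202,44),("sharp",248,95,12),("block",196,200,18)]: print(n,at(i,u,v,z))
print("tcp",state()["eef_pos"])
# tool-frame sanity: where fingertips midpoint (323,235) lies
print("fing",at(i,233,232,state()["eef_pos"][2]),at(i,412,232,state()["eef_pos"][2]))
E
```

```text
core [ 560.2 -260.3   44. ]
sharp [ 454.2 -285.6   12. ]
block [ 513.4 -370.6   18. ]
tcp [ 558.28920359 -266.38688305  132.49339299]
fing [ 528.3 -306.4  132.5] [ 571.1 -217.6  132.5]
```

>>> move_arm:
  commands:
    - [[0.1,0.6,-3],[0,0,0],1]
    - [[0,0,-3],[0,0,0],1]
    - [[0,0,-1],[0,0,0],1]
    - [[0,0,0],[0,0,0],1]
    - [[0,0,0],[0,0,0],1]

```text
t: 3.0
eef_pos: [560.8, -261.0, 66.6]
tcp_rot: [-3.141, 0.002, 2.693]
ft_force: [0.8, 0.6, 0.9]
opening: 1.0
grip_force: 0.0
```

```bash
python3 - <<'E'
from h import *
i=camera_info("wrist");im=read_camera("wrist");cv2.imwrite("pics/w3.png",im)
h=cv2.cvtColor(im,cv2.COLOR_BGR2HSV)
m=cv2.inRange(h,(0,150,60),(8,255,255))|cv2.inRange(h,(172,150,60),(180,255,255))
n,l,st,ce=cv2.connectedComponentsWithStats(m)
for k in range(1,n):
    if st[k,4]>150: print(st[k],ce[k],at(i,*ce[k],32))
s=state();print(s["eef_pos"],s["tcp_rot"])
E
```

```text
[ 593    0   47   29 1270] [617.28346457  13.93700787] [518.3 -54.9  32. ]
[ 297  190   50   59 1999] [321.57728864 218.35067534] [ 555.8 -259.1   32. ]
[ 560.85068462 -261.10819335   66.66717919] [-3.14144127e+00  2.57677112e-03  2.69284076e+00]
```

>>> move_arm:
  commands:
    - [[-0.1,0.1,-3],[0,0,0],1]
    - [[0,0,-2],[0,0,0],1]
    - [[0,0,-1],[0,0,0],1]
    - [[0,0,0],[0,0,0],0.3]
    - [[0,0,0],[0,0,0],0.1]
    - [[0,0,0],[0,0,0],0.1]
    - [[0,0,0],[0,0,0],0.1]
    - [[0,0,0],[0,0,0],0.1]
    - [[0,0,0],[0,0,0],0.1]

```text
t: 3.95
eef_pos: [559.2, -259.8, 5.0]
tcp_rot: [3.142, 0.0, 2.693]
ft_force: [-0.3, 1.1, -0.5]
opening: 0.554
grip_force: 0.0
```

>>> move_arm:
  commands:
    - [[0,0,0],[0,0,0],0.1]
    - [[0,0,0],[0,0,0],0.1]
    - [[0,0,0],[0,0,0],0.1]
    - [[0,0,0],[0,0,0],0.1]
    - [[0,0,0],[0,0,0],0.1]
    - [[0,0,0],[0,0,0],0.1]

```text
t: 4.55
eef_pos: [559.2, -259.8, 4.7]
tcp_rot: [3.142, 0.0, 2.693]
ft_force: [0.4, -0.6, 0.4]
opening: 0.34
grip_force: 30.0
```

>>> move_arm:
  commands:
    - [[0,0,4],[0,0,0],0.1]
    - [[0,0,4],[0,0,0],0.1]
    - [[-1,4,1],[0,0,0],0.1]
    - [[-1,4.5,0],[0,0,0],0.1]
    - [[-1,4.5,0],[0,0,0],0.1]
    - [[-1,4.5,0],[0,0,0],0.1]
    - [[-1,4.5,0],[0,0,0],0.1]
    - [[-0.4,3,0],[0,0,0],0.1]
    - [[0,0,0],[0,0,0],0.1]
    - [[0,0,0],[0,0,0],0.1]

```text
t: 5.55
eef_pos: [505.3, -9.4, 94.8]
tcp_rot: [3.141, 0.0, 2.694]
ft_force: [-0.1, 1.3, 0.2]
opening: 0.342
grip_force: 30.0
```

```bash
python3 - <<'E'
from h import *
i=camera_info("wrist");im=read_camera("wrist");cv2.imwrite("pics/w4.png",im);s=state();print(s["eef_pos"],s["tcp_rot"],s["opening"],s["grip_force"])
E
```

```text
[505.47433201 -10.09058569  94.75166563] [3.14145142e+00 5.35272683e-04 2.69312162e+00] 0.3408306083923307 29.999812692403793
```

View pics/w4.png

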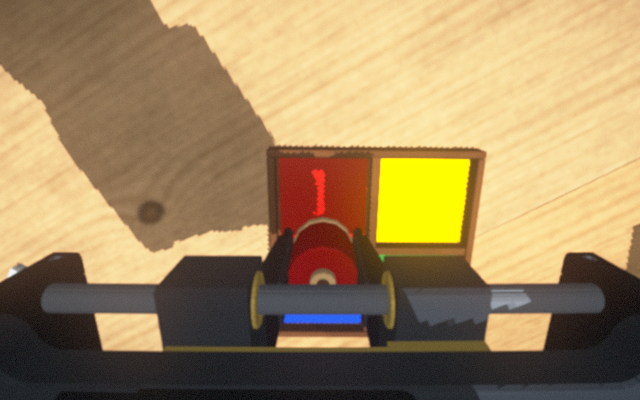

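The red spool is held upright, with the caddy below. Yellow felt corners are at about (379,158), (469,157), (463,243) and (377,241), and the caddy's outer corners at (268,148) and (486,150).

```bash
python3 - <<'E'
from h import *
i=camera_info("wrist");im=cv2.imread("pics/w4.png");h=cv2.cvtColor(im,cv2.COLOR_BGR2HSV)
m=cv2.inRange(h,(22,150,90),(34,255,255))[120:246,:];k=cv2.boundingRect(m);print(k)
c=[at(i,u,v,8) for u,v in [(379,158),(469,157),(463,243),(377,241)]];print(c,np.mean(c,0))
y=np.mean(c,0);d=c[1]-c[0]
a,b=at(i,268,148,18),at(i,486,150,18);d=b-a;L=np.linalg.norm(d);th=np.degrees(np.arctan2(d[1],d[0]))
print(a,b,L,th)
th=np.radians(64.2);u=np.array([np.cos(th),np.sin(th)]);v=np.array([np.sin(th),-np.cos(th)])
mid=((a+b)/2)[:2]
print("red from yel",y[:2]-80*u,"red from wall",mid+43*v-40*u,"yel from wall",mid+43*v+40*u,"green",mid+123*v+40*u,"blue",mid+123*v-40*u)
E
```

```text
(376, 38, 94, 85)
[array([491.5,  45.7,   8. ]), array([521.3, 109.6,   8. ]), array([588.5,  81.4,   8. ]), array([555.2,  16.8,   8. ])] [539.125  63.375   8.   ]
[446.6 -26.6  18. ] [518.5 119.6  18. ] 162.92344828170067 63.81240663655837
red from yel [504.30651205  -8.65050171] red from wall [503.8544632   -8.22768813] yel from wall [538.67295115  63.79781358] green [610.69845286  28.97932563] blue [575.87996491 -43.04617608]
```

>>> move_arm:
  commands:
    - [[-0.1,0.1,-3],[0,0,0],0.1]
    - [[0,0,-3],[0,0,0],0.1]
    - [[0,0,-1.2],[0,0,0],0.1]
    - [[0,0,-0.6],[0,0,0],0.1]
    - [[0,0,-0.3],[0,0,0],0.1]
    - [[0,0,0],[0,0,0],0.1]
    - [[0,0,0],[0,0,0],0.1]

```text
t: 6.3
eef_pos: [504.6, -8.9, 14.4]
tcp_rot: [3.141, 0.001, 2.693]
ft_force: [0.3, -0.1, -0.0]
opening: 0.343
grip_force: 30.0
```

>>> move_arm:
  commands:
    - [[0,0,-0.15],[0,0,0],0.1]
    - [[0,0,0],[0,0,0],0.1]
    - [[0,0,0],[0,0,0],0.44]
    - [[0,0,0],[0,0,0],0.44]
    - [[0,0,0],[0,0,0],0.44]
    - [[0,0,0],[0,0,0],0.44]

```text
t: 6.9
eef_pos: [504.1, -8.7, 12.2]
tcp_rot: [3.142, -0.0, 2.693]
ft_force: [0.0, -0.2, 0.2]
opening: 0.44
grip_force: 0.0
```

>>> move_arm:
  commands:
    - [[0,0,3],[0,0,0],0.44]
    - [[0,0,4],[0,0,0],0.44]
    - [[0,1,4],[0,0,0],0.5]
    - [[1,4.5,1],[0,0,0],0.6]
    - [[1,4.7,0],[0,0,0],0.6]
    - [[1,4.7,0],[0,0,0],0.6]
    - [[1,4.7,0],[0,0,0],0.6]
    - [[1,4.7,0],[0,0,0],0.6]
    - [[0.4,4.7,0],[0,0,0],0.6]
    - [[0,0.4,0],[0,0,0],0.6]

```text
t: 7.9
eef_pos: [557.9, 289.8, 131.8]
tcp_rot: [3.141, 0.0, 2.697]
ft_force: [-1.6, -0.7, 0.2]
opening: 0.598
grip_force: 0.0
```

>>> move_arm:
  commands:
    - [[0,0,0],[0,0,0],0.6]
    - [[0,0,0],[0,0,0],0.6]

```text
t: 8.1
eef_pos: [557.9, 284.4, 132.0]
tcp_rot: [-3.141, -0.0, 2.692]
ft_force: [0.0, -0.2, -0.2]
opening: 0.597
grip_force: 0.0
```

```bash
python3 - <<'E'
from h import *
i=camera_info("wrist");im=read_camera("wrist");cv2.imwrite("pics/w5.png",im);s=state();print(s["eef_pos"],s["tcp_rot"],s["opening"],s["grip_force"],s["joints"])
E
```

```text
[558.07892103 284.02714733 132.12332795] [-3.14119976e+00 -2.44560052e-04  2.69165749e+00] 0.5961783448440323 0.0 [ 3.65378132e-01  5.80798201e-01  1.64081980e+00 -1.14789934e-04
  9.20428333e-01 -7.55413559e-01]
```

View pics/w5.png

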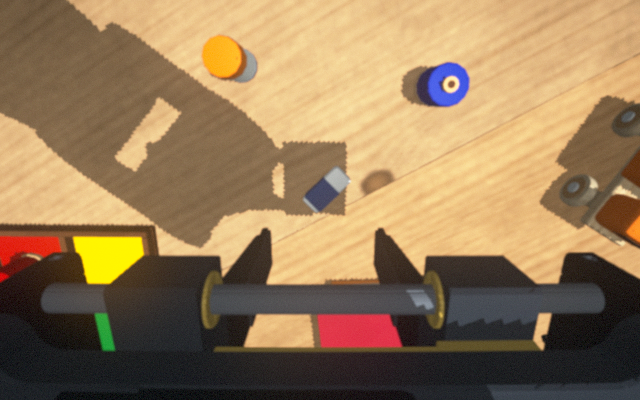

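The eraser's corners are at about (336,166), (350,178), (318,213) and (304,202). The glue cap is at (222,57) and the blue spool's core at (451,85).

```bash
python3 - <<'E'
from h import *
i=camera_info("wrist")
c=np.array([at(i,u,v,11) for u,v in [(336,166),(350,178),(318,213),(304,202)]]);print(c,c.mean(0))
d=c[0]-c[3]+c[1]-c[2];print("len",np.linalg.norm(d)/2,"angle",np.degrees(np.arctan2(d[1],d[0])))
d=c[1]-c[0]+c[2]-c[3];print("wid",np.linalg.norm(d)/2,"closing",np.degrees(np.arctan2(d[1],d[0])))
print("glue",at(i,222,57,60))
E
```

```text
[[541.6 305.4  11. ]
 [556.9 312.1  11. ]
 [574.2 271.7  11. ]
 [559.1 264.8  11. ]] [557.95 288.5   11.  ]
len 44.079587112403864 angle 113.24979316267468
wid 16.651726637198912 closing 24.102234501161195
glue [430.5 269.6  60. ]
```

>>> move_arm:
  commands:
    - [[0,0.3,-1],[0,0,-8.1],0.6]
    - [[0,0,-1],[0,0,-8.1],0.6]
    - [[0,0,-1],[0,0,-8.1],0.6]
    - [[0,0,-1],[0,0,-8.1],0.6]
    - [[0,0,-1],[0,0,-8.1],0.6]
    - [[0,0,0],[0,0,0],0.6]
    - [[0,0,0],[0,0,0],0.6]
    - [[0,0,0],[0,0,0],0.6]

```text
t: 8.95
eef_pos: [558.5, 287.8, 82.9]
tcp_rot: [3.141, 0.0, 1.988]
ft_force: [0.2, -1.0, -0.6]
opening: 0.605
grip_force: 0.0
```

```bash
python3 - <<'E'
from h import *
i=camera_info("wrist");im=read_camera("wrist");s=state();print(s["eef_pos"],s["tcp_rot"]);np.save("w6.npy",im)
cv2.imwrite("pics/w6.png",cv2.resize(im[130:290,230:430],None,fx=3,fy=3))
E
```

```text
[558.45385549 287.95509959  82.84454046] [3.14062502e+00 7.01194324e-05 1.98790183e+00]
```

View pics/w6.png

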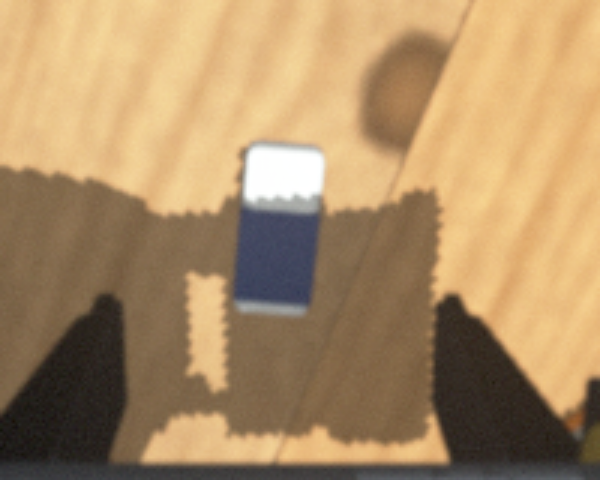

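Crop corners of the top face: (246,145), (325,150), (310,306) and (235,300). The fingers straddle the eraser, but it sits left of the middle.

```bash
python3 - <<'E'
from h import *
i=camera_info("wrist");s=state()
c=np.array([at(i,230+u/3,130+v/3,13) for u,v in [(246,145),(325,150),(310,308),(235,302)]]);print(c.mean(0))
d=c[0]-c[3]+c[1]-c[2];a=np.degrees(np.arctan2(d[1],d[0]));print("len",np.linalg.norm(d)/2,"angle",a)
e=c[1]-c[0]+c[2]-c[3];print("wid",np.linalg.norm(e)/2,np.degrees(np.arctan2(e[1],e[0])))
print("shift",c.mean(0)-s["eef_pos"],"closing now",np.degrees(s["tcp_rot"][2])-90)
E
```

```text
[557.45  290.475  13.   ]
len 41.827174181385985 angle 109.40964120752042
wid 19.53106499912386 19.594624031405502
shift [ -1.00385549   2.51990041 -69.84454046] closing now 23.898384682531884
```

>>> move_arm:
  commands:
    - [[-0.1,0.2,-3],[0,0,-4.3],0.5]
    - [[0,0,-3],[0,0,0],0.5]
    - [[0,0,-1.2],[0,0,0],0.5]
    - [[0,0,-0.5],[0,0,0],0.4]
    - [[0,0,-0.2],[0,0,0],0.1]
    - [[0,0,0],[0,0,0],0.1]
    - [[0,0,0],[0,0,0],0.1]
    - [[0,0,0],[0,0,0],0.1]
    - [[0,0,0],[0,0,0],0.1]
    - [[0,0,0],[0,0,0],0.1]

```text
t: 10.0
eef_pos: [557.6, 290.4, 4.2]
tcp_rot: [3.14, -0.0, 1.911]
ft_force: [-0.8, -0.8, 6.4]
opening: 0.206
grip_force: 30.0
```

>>> move_arm:
  commands:
    - [[0,0,4],[0,0,0],0.1]
    - [[0,-1,4],[0,0,5],0.1]
    - [[0.2,-4,1.5],[0,0,5.7],0.1]
    - [[0.3,-4.7,0],[0,0,5.7],0.1]
    - [[0.3,-4.7,0],[0,0,5.7],0.1]
    - [[0.3,-4.7,0],[0,0,5.7],0.1]
    - [[0.3,-4.7,0],[0,0,5.7],0.1]
    - [[0.3,-4.7,0],[0,0,5.7],0.1]
    - [[0.2,-4.7,0],[0,0,5.5],0.1]
    - [[0,0,0],[0,0,0],0.1]

```text
t: 11.0
eef_pos: [576.5, -46.6, 98.4]
tcp_rot: [-3.141, 0.001, 2.69]
ft_force: [-0.5, 0.4, 0.7]
opening: 0.21
grip_force: 30.0
```

>>> move_arm:
  commands:
    - [[0,0,0],[0,0,0],0.1]
    - [[0,0,0],[0,0,0],0.1]

```text
t: 11.2
eef_pos: [576.0, -40.9, 98.3]
tcp_rot: [3.141, -0.0, 2.691]
ft_force: [-0.0, -0.3, -0.4]
opening: 0.207
grip_force: 30.0
```

>>> move_arm:
  commands:
    - [[0.1,-0.25,-3],[0,0,0],0.1]
    - [[0,0,-3],[0,0,0],0.1]
    - [[0,0,-1.5],[0,0,0],0.1]
    - [[0,0,-0.7],[0,0,0],0.1]
    - [[0,0,-0.2],[0,0,0],0.1]
    - [[0,0,0],[0,0,0],0.1]
    - [[0,0,0],[0,0,0],0.1]

```text
t: 11.9
eef_pos: [577.6, -44.0, 15.1]
tcp_rot: [3.141, 0.001, 2.691]
ft_force: [-0.4, 1.0, -0.3]
opening: 0.207
grip_force: 30.0
```

>>> move_arm:
  commands:
    - [[0,0,-0.2],[0,0,0],0.1]
    - [[0,0,0],[0,0,0],0.1]
    - [[0,0,0],[0,0,0],0.35]
    - [[0,0,0],[0,0,0],0.35]
    - [[0,0,0],[0,0,0],0.35]

```text
t: 12.4
eef_pos: [577.2, -44.3, 12.2]
tcp_rot: [3.141, 0.0, 2.691]
ft_force: [-0.2, -0.6, 0.1]
opening: 0.342
grip_force: 0.0
```

>>> move_arm:
  commands:
    - [[0,0,3.5],[0,0,0],0.35]
    - [[0,0,4],[0,0,0],0.35]
    - [[-1,-3,3],[0,0,-5],0.5]
    - [[-2,-4,0],[0,0,-5],0.5]
    - [[-2,-4,0],[0,0,-5],0.5]
    - [[-2,-4,0],[0,0,-5],0.5]
    - [[-2.3,-4,0],[0,0,-5],0.5]
    - [[-2,-4,0],[0,0,-5],0.5]
    - [[-1,-1,0],[0,0,-4],0.5]
    - [[0,0,0],[0,0,0],0.5]

```text
t: 13.4
eef_pos: [452.9, -285.8, 117.2]
tcp_rot: [-3.142, -0.0, 2.093]
ft_force: [-0.5, -0.2, 0.3]
opening: 0.498
grip_force: 0.0
```

>>> move_arm:
  commands:
    - [[0,0,-1],[0,0,0],0.5]
    - [[0,0,-1],[0,0,0],0.5]
    - [[0,0,0],[0,0,0],0.5]
    - [[0,0,0],[0,0,0],0.5]
    - [[0,0,0],[0,0,0],0.5]

```text
t: 13.9
eef_pos: [454.5, -283.9, 97.1]
tcp_rot: [3.142, -0.0, 2.099]
ft_force: [-0.2, -1.2, 0.4]
opening: 0.497
grip_force: 0.0
```

```bash
python3 - <<'E'
from h import *
i=camera_info("wrist");im=read_camera("wrist");s=state();print(s["eef_pos"],s["tcp_rot"])
cv2.imwrite("pics/w7.png",cv2.resize(im[120:270,222:422],None,fx=4,fy=4))
E
```

```text
[ 454.46401721 -283.97545289   97.28385789] [3.14139784e+00 2.28108370e-04 2.09843825e+00]
```

View pics/w7.png

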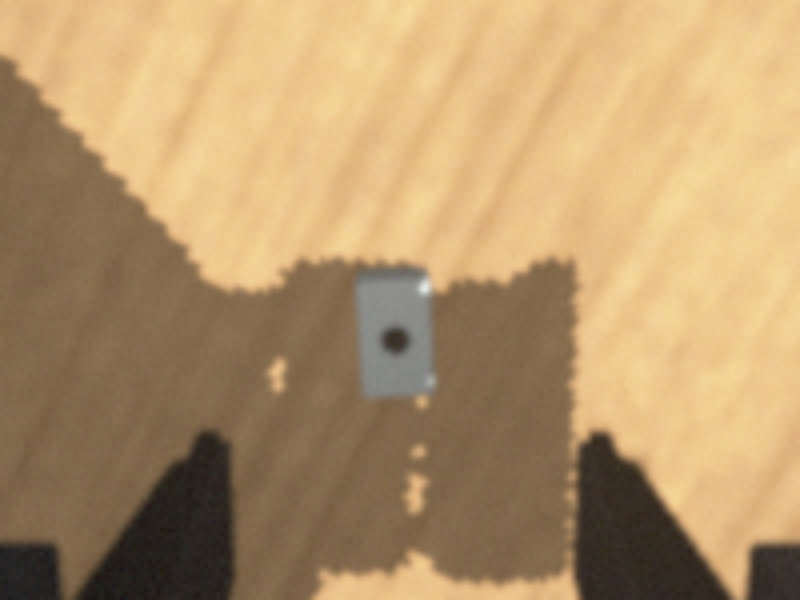

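The sharpener lies between the fingers: spot at crop (396,340), corners about (357,278), (427,276), (434,395) and (363,398).

```bash
python3 - <<'E'
from h import *
i=camera_info("wrist");s=state()
c=np.array([at(i,222+u/4,120+v/4,12) for u,v in [(357,278),(427,276),(434,395),(363,398)]]);print(c.mean(0),at(i,222+99,120+85,12))
d=c[0]-c[3]+c[1]-c[2];print("len",np.linalg.norm(d)/2,"angle",np.degrees(np.arctan2(d[1],d[0])))
e=c[1]-c[0]+c[2]-c[3];print("wid",np.linalg.norm(e)/2,np.degrees(np.arctan2(e[1],e[0])))
print("closing now",np.degrees(s["tcp_rot"][2])-90)
E
```

```text
[ 453.4   -285.375   12.   ] [ 453.8 -285.8   12. ]
len 25.253960085499433 angle 123.12373559624038
wid 14.23104001821367 32.5175106150455
closing now 30.2316551794122
```

>>> move_arm:
  commands:
    - [[-0.1,-0.2,-4],[0,0,2.6],0.4]
    - [[0,0,-3],[0,0,0],0.4]
    - [[0,0,-1.5],[0,0,0],0.4]
    - [[0,0,-0.7],[0,0,0],0.35]
    - [[0,0,-0.2],[0,0,0],0.35]
    - [[0,0,0],[0,0,0],0]
    - [[0,0,0],[0,0,0],0]
    - [[0,0,0],[0,0,0],0]
    - [[0,0,0],[0,0,0],0]
    - [[0,0,0],[0,0,0],0]

```text
t: 14.95
eef_pos: [453.5, -286.5, 3.9]
tcp_rot: [3.141, 0.001, 2.143]
ft_force: [0.3, -0.1, 6.2]
opening: 0.155
grip_force: 30.0
```

>>> move_arm:
  commands:
    - [[0,0,4],[0,0,0],0]
    - [[0,1,4],[0,0,3],0]
    - [[0.6,4,2.5],[0,0,4],0]
    - [[1.3,4.7,0],[0,0,4],0]
    - [[1.3,4.7,0],[0,0,4],0]
    - [[1.3,4.7,0],[0,0,4],0]
    - [[1.3,4.7,0],[0,0,4],0]
    - [[1.3,4.7,0],[0,0,4],0]
    - [[1.2,4.7,0],[0,0,4.4],0]
    - [[0.3,1.7,0],[0,0,0],0]

```text
t: 15.95
eef_pos: [539.7, 66.4, 108.4]
tcp_rot: [3.141, 0.001, 2.696]
ft_force: [0.6, -0.2, -1.0]
opening: 0.155
grip_force: 30.0
```

>>> move_arm:
  commands:
    - [[0,0,0],[0,0,0],0]
    - [[0,0,0],[0,0,0],0]
    - [[0,0,0],[0,0,0],0]

```text
t: 16.25
eef_pos: [538.9, 61.7, 108.2]
tcp_rot: [-3.142, -0.0, 2.69]
ft_force: [-0.4, 0.6, -1.6]
opening: 0.153
grip_force: 30.0
```

Down to TCP about 12.5 (−95.7 mm), with y +1.

>>> move_arm:
  commands:
    - [[0,0.1,-3],[0,0,0],0]
    - [[0,0,-3],[0,0,0],0]
    - [[0,0,-2],[0,0,0],0]
    - [[0,0,-1],[0,0,0],0]
    - [[0,0,-0.5],[0,0,0],0]
    - [[0,0,0],[0,0,0],0]
    - [[0,0,0],[0,0,0],0]

```text
t: 16.95
eef_pos: [539.5, 63.5, 13.9]
tcp_rot: [3.141, 0.001, 2.691]
ft_force: [-0.8, 0.5, -0.1]
opening: 0.153
grip_force: 30.0
```

>>> move_arm:
  commands:
    - [[0,0,-0.1],[0,0,0],0]
    - [[0,0,0],[0,0,0],0]
    - [[0,0,0],[0,0,0],0.3]
    - [[0,0,0],[0,0,0],0.3]
    - [[0,0,0],[0,0,0],0.3]
    - [[0,0,0],[0,0,0],0.3]

```text
t: 17.55
eef_pos: [539.1, 63.8, 12.2]
tcp_rot: [3.141, 0.0, 2.691]
ft_force: [-0.2, -0.1, -0.1]
opening: 0.295
grip_force: 0.0
```

>>> move_arm:
  commands:
    - [[0,0,4],[0,0,0],0.3]
    - [[0,0,4],[0,0,0],0.3]
    - [[-1,2,4],[0,0,0],0.6]
    - [[-2,4,1],[0,0,0],0.7]
    - [[-2,4,0],[0,0,0],0.7]
    - [[-2,4,0],[0,0,0],0.7]
    - [[-2,4,0],[0,0,0],0.7]
    - [[-1.8,2.4,0],[0,0,0],0.7]
    - [[0,0,0],[0,0,0],0.7]
    - [[0,0,0],[0,0,0],0.7]

```text
t: 18.55
eef_pos: [430.9, 268.1, 142.2]
tcp_rot: [3.141, 0.0, 2.693]
ft_force: [0.5, -0.5, 0.0]
opening: 0.698
grip_force: 0.0
```

```bash
python3 - <<'E'
from h import *
i=camera_info("wrist");im=read_camera("wrist");s=state();print(s["eef_pos"],s["tcp_rot"],s["joints"])
cv2.imwrite("pics/w8.png",im)
h=cv2.cvtColor(im,cv2.COLOR_BGR2HSV);m=cv2.inRange(h,(8,180,120),(20,255,255))
n,l,st,ce=cv2.connectedComponentsWithStats(m)
for k in range(1,n):
    if st[k,4]>300: print(st[k],ce[k],at(i,*ce[k],55))
E
```

```text
[431.37241252 267.53979216 142.20049781] [3.14145366e+00 2.00234612e-04 2.69134368e+00] [ 4.24985850e-01  4.20694354e-01  1.92469587e+00 -9.04743558e-05
  7.95967415e-01 -6.95498227e-01]
[307 183  33  34 888] [322.77927928 199.76013514] [428.7 269.6  55. ]
```

View pics/w8.png

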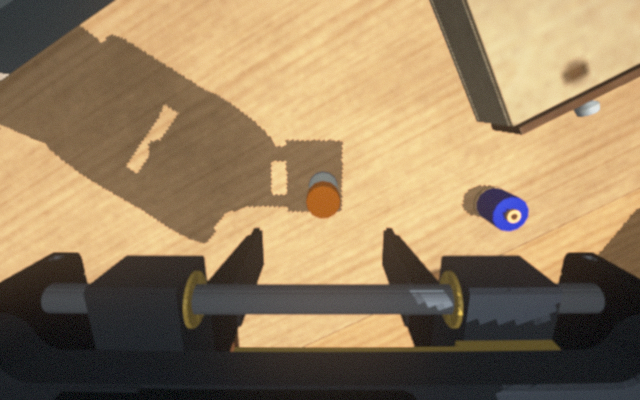

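The glue cap is centred at (323,200), about (429.5, 269.4); the blue spool at (513,214) is well clear.

>>> move_arm:
  commands:
    - [[-0.2,0.2,-3],[0,0,0],0.7]
    - [[0,0,-4],[0,0,0],0.7]
    - [[0,0,-4],[0,0,0],0.7]
    - [[0,0,-1.5],[0,0,0],0.6]
    - [[0,0,-0.2],[0,0,0],0.5]
    - [[0,0,0],[0,0,0],0.1]
    - [[0,0,0],[0,0,0],0.1]
    - [[0,0,0],[0,0,0],0.1]
    - [[0,0,0],[0,0,0],0.1]
    - [[0,0,0],[0,0,0],0.1]

```text
t: 19.6
eef_pos: [429.6, 269.9, 16.0]
tcp_rot: [3.14, 0.001, 2.691]
ft_force: [-0.4, -1.6, 7.8]
opening: 0.292
grip_force: 30.0
```

>>> move_arm:
  commands:
    - [[0,0,0],[0,0,0],0.1]
    - [[0,0,0],[0,0,0],0.1]

```text
t: 19.8
eef_pos: [429.6, 269.9, 16.0]
tcp_rot: [3.14, 0.001, 2.691]
ft_force: [-0.1, -1.1, 8.5]
opening: 0.289
grip_force: 30.0
```

>>> move_arm:
  commands:
    - [[0,0,4],[0,0,0],0.1]
    - [[0,0,4],[0,0,0],0.1]
    - [[1,-2,2],[0,0,0],0.1]
    - [[3,-4,0],[0,0,0],0.1]
    - [[3,-4,0],[0,0,0],0.1]
    - [[3,-4,0],[0,0,0],0.1]
    - [[3,-4,0],[0,0,0],0.1]
    - [[3,-4,0],[0,0,0],0.1]
    - [[2.2,-2.2,0],[0,0,0],0.1]
    - [[0,0,0],[0,0,0],0.1]

```text
t: 20.8
eef_pos: [613.3, 24.7, 115.1]
tcp_rot: [3.141, 0.002, 2.688]
ft_force: [-0.9, 0.2, -1.2]
opening: 0.289
grip_force: 30.0
```

>>> move_arm:
  commands:
    - [[0,0,0],[0,0,0],0.1]
    - [[0,0,0],[0,0,0],0.1]

```text
t: 21.0
eef_pos: [610.3, 28.6, 115.2]
tcp_rot: [-3.142, -0.001, 2.692]
ft_force: [-0.8, -0.4, -0.4]
opening: 0.286
grip_force: 30.0
```

>>> move_arm:
  commands:
    - [[0.1,0,-3],[0,0,0],0.1]
    - [[0,0,-3],[0,0,0],0.1]
    - [[0,0,-2],[0,0,0],0.1]
    - [[0,0,-0.7],[0,0,0],0.1]
    - [[0,0,-0.3],[0,0,0],0.1]
    - [[0,0,0],[0,0,0],0.1]
    - [[0,0,0],[0,0,0],0.1]
    - [[0,0,0],[0,0,0],0.1]

```text
t: 21.8
eef_pos: [612.5, 27.8, 26.1]
tcp_rot: [3.141, 0.001, 2.691]
ft_force: [0.5, 0.2, 0.3]
opening: 0.286
grip_force: 30.0
```

>>> move_arm:
  commands:
    - [[0,0,-0.15],[0,0,0],0.1]
    - [[0,0,0],[0,0,0],0.1]
    - [[0,0,0],[0,0,0],0.1]

```text
t: 22.1
eef_pos: [612.4, 27.7, 24.1]
tcp_rot: [3.141, 0.001, 2.691]
ft_force: [-0.5, 0.5, 4.1]
opening: 0.289
grip_force: 30.0
```

Contact at 4 N. I'll release and retreat along the line back towards the base for a view.

>>> move_arm:
  commands:
    - [[0,0,0],[0,0,0],0.42]
    - [[0,0,0],[0,0,0],0.42]
    - [[0,0,0],[0,0,0],0.42]
    - [[0,0,2],[0,0,0],0.42]
    - [[0,0,4],[0,0,0],0.42]
    - [[0,0,4],[0,0,0],0.42]
    - [[0,0,4],[0,0,0],0.42]
    - [[0,0,4],[0,0,0],0.42]
    - [[0,0,4],[0,0,0],0.42]
    - [[0,0,0],[0,0,0],0.42]

```text
t: 23.1
eef_pos: [613.7, 27.7, 249.0]
tcp_rot: [3.138, 0.008, 2.691]
ft_force: [-0.2, 0.5, -0.2]
opening: 0.424
grip_force: 0.0
```

>>> move_arm:
  commands:
    - [[0,0,0],[0,0,0],0.42]
    - [[0,0,0],[0,0,0],0.42]

```text
t: 23.3
eef_pos: [611.5, 27.8, 242.2]
tcp_rot: [-3.141, -0.002, 2.691]
ft_force: [0.5, -0.5, 0.7]
opening: 0.422
grip_force: 0.0
```

```bash
python3 - <<'E'
from h import *
s=state();im=read_camera("wrist");t=read_camera("top");print(s["eef_pos"],s["opening"])
a=cv2.resize(im[60:280,180:500],(800,550));cv2.imwrite("pics/w9.png",a)
cv2.imwrite("pics/t9.png",cv2.resize(t[140:270,130:480],(800,297)))
E
```

```text
[611.54137769  27.77941966 242.21008927] 0.4219946640411994
```

View pics/w9.png

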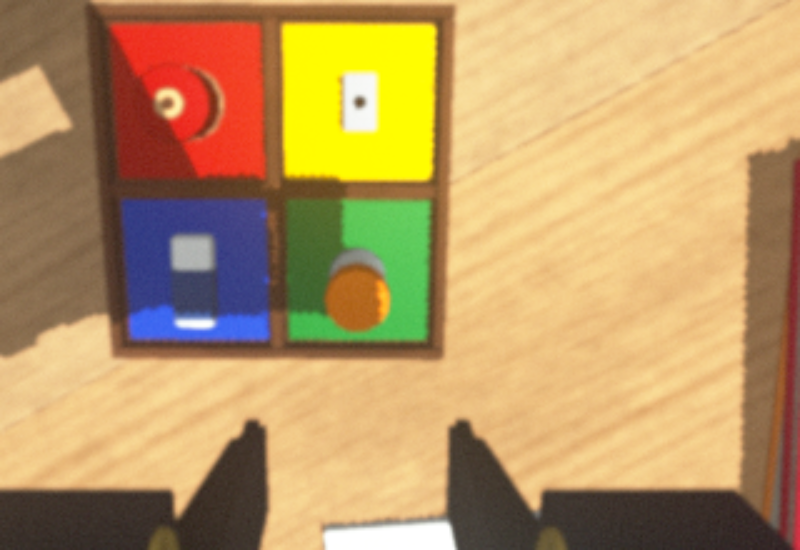

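View pics/t9.png

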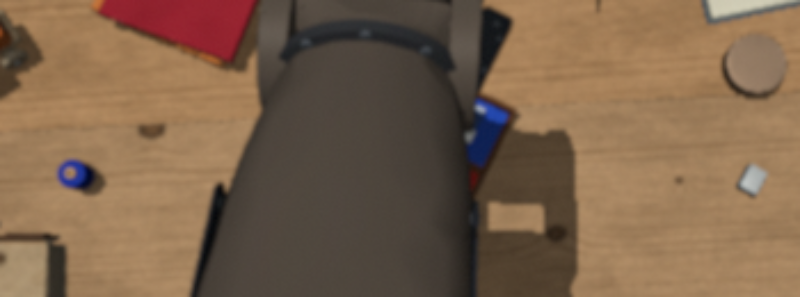

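All four stand upright on their own felts. The eraser, at crop (194,282) against a felt centre near (198,269), looks a little off, so I'll quantify that.

```bash
python3 - <<'E'
from h import *
i=camera_info("wrist");p=lambda u,v,z:at(i,180+u/2.5,60+v/2.5,z)
F=dict(r=[(112,24),(264,24),(267,180),(118,181)],y=[(282,24),(436,24),(434,181),(284,181)],b=[(122,200),(268,200),(271,341),(128,342)],g=[(287,200),(432,200),(430,341),(287,342)])
O=dict(r=(168,102,44),y=(359,102,12),b=(194,280,13),g=(358,297,60))
ux=np.array([np.cos(np.radians(64)),np.sin(np.radians(64))])
for k in F:
    f=np.mean([p(*c,8) for c in F[k]],0)[:2];u,v,z=O[k];o=p(u,v,z+8)[:2];e=o-f
    print(k,f,o,"err",e.round(1),"along64",e@ux)
E
```

```text
r [505.025  -7.525] [504.3  -8. ] err [-0.7 -0.5] along64 -0.7447462534141702
y [539.825  63.825] [539.   64.2] err [-0.8  0.4] along64 -0.024608428738814827
b [577.    -43.225] [578.5 -43. ] err [1.5 0.2] along64 0.8597853806009301
g [611.975  28.925] [611.   28.8] err [-1.  -0.1] along64 -0.5397611239067033
```

Each thing is within about 1.5 mm of its compartment's centre, and the two look-alikes are where they were.

```bash
python3 -c "
from cell import env;print(env.job_done())"
```

```text
the job is handed in; nothing more can be done
None
```

The desk kit is put away: red spool, eraser, sharpener and glue stick stand upright on their own felts, each measured within about 1.5 mm of its compartment's centre, with the steel block and blue spool left untouched; the job was handed in at about 23 s.

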